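# Hold the sprung tweezers at the green mark over the blue tag

### The job

Pick the sprung tweezers up off their wooden rest by the black grip pads with the points still well open, bring the points level to about 5 cm above the middle of the blue bone tag, and only there squeeze gently until the pointer is on the green mark (a 12 mm gap between the points), never letting the points come together. Finish still holding them there, steady at that gap, so that I can slip a split ring between the points; leave the piggy bank, glass trophy, marker pen and both tag stands alone.

Things in the scene. Friction and masses are not known exactly. Their poses are not given: they have to be found in the camera images.
- tweezers: Big sprung steel tweezers lying flat, 164 mm long, 85 g, orange points. Origin: mid-height of the black grip pads, midway between them when at the green mark; 35 mm above the table at the start. x towards the points (65 mm ahead; back end 99 mm behind), z up, y from the fixed blade (-y side) to the swinging blade (+y side). Balances within 10 mm of the pads' middle.
- fixed_pad (a point): Middle of the outer face of the fixed blade's black grip pad, always at y = -16 mm of the tweezers. Both pads are 44 mm long (x) and 16 mm high. Grip across the two pads.
- swing_pad (a point): Middle of the outer face of the swinging blade's black grip pad: at y = +26 mm of the tweezers when open, +16 mm at the green mark, where both faces are parallel. So the width over the pads is 42 mm open, 32 mm at the mark; their middle is at y = +5 mm open, 0 at the mark.
- mark (a point): Centre of the green band on the strip across the top of the blades, 40 mm ahead of the tweezers' origin. Strip: white on the open side, then the green band, then red on the closed side. The black line on the swinging blade is the pointer.
- squeeze (a joint): Angle of the swinging blade, rad: 0 = sprung open, grows when squeezed. Gap between the points = 30 mm - 150 mm x angle; width over pads = 42 mm - 85 mm x angle. Green mark 0.12 (12 mm gap), stop 0.187 (2 mm gap). The spring pushes back about 6 N open, 13 N at the mark, 17 N at the stop: too weak to stop a gripper, so set the gap by finger opening.
- tips (a point): Point midway between the tweezers' two orange points when they stand at the green mark: 65 mm along x from the tweezers' origin, same height. Axes as tweezers.
- rest: Wooden rest, fixed to the table: base plate 165 x 85 x 8 mm with two crossbars whose tops are 30 mm above the table and carry the tweezers' blades; bars 41 mm ahead of and 84 mm behind the origin, open between. Origin on the table under the tweezers' grip pads; x towards the points, z up.
- blue_stand: Grey round stand, 60 mm diameter, 34 mm tall, fixed to the table, with a blue bone-shaped tag (43 x 27 x 4 mm) lying on top. Origin: centre of the underside on the table, z up.
- blue_tag (a point): Centre of the blue tag's upper face, 38 mm above the table. z up.
- red_stand: The same stand with a red tag, fixed; a bystander. It may be in either of the two places. Origin: centre of the underside.
- piggy: Green piggy bank, about 62 mm diameter, 64 mm tall, loose; bystander. Origin: centre of the underside.
- trophy: Clear glass block on a black base 50 x 50 mm, 101 mm tall in all, loose; bystander. Origin: centre of the underside.
- marker: Grey marker pen with black cap, 111 x 13 x 13 mm, lying on the table, loose; bystander. Origin: centre of its underside, x along the pen.
There are look-alikes about, which are no part of the job. What is shaped like the tweezers but yellow is not meant.

How it is judged:
On the way, in this order (a step that is already met when the one before it is completed fails the run):
1. the tweezers are lifted clear of the rest (origin at least 75 mm above the table), points still more than 15 mm apart (z of tweezers in the frame of rest above 0.075 m and contact force between the fingers and tweezers above 2 N and value of joint squeeze below 0.1 rad), for 0.2 s.
2. the points are over the blue tag (within 20 mm sideways, 25 to 80 mm above it) and still more than 15 mm apart (horizontal distance between tips and blue_tag below 0.02 m and z of tips in the frame of blue_tag between 0.025 and 0.08 m and contact force between the fingers and tweezers above 2 N and value of joint squeeze below 0.1 rad), for 0.2 s.
At the end, for the whole second after the job is handed in: Fingers hold the tweezers (over 2 N) clear of stand and rest, still and level within 0.2 rad; the middle of the points is within 20 mm sideways of the blue tag's centre and 25 to 80 mm above it; the gap is 12 mm within 2.5 mm (angle 0.103 to 0.137) and steady (under 0.05 rad/s) (horizontal distance between tips and blue_tag below 0.02 m and z of tips in the frame of blue_tag between 0.025 and 0.08 m and angle between tweezers's own z axis and vertical below 0.2 rad and contact force between the fingers and tweezers above 2 N and value of joint squeeze between 0.103 and 0.137 rad and velocity of joint squeeze between -0.05 and 0.05 rad/s and linear speed of tweezers below 0.02 m/s and angular speed of tweezers below 0.2 rad/s and contact force between tweezers and blue_stand below 0.2 N and contact force between tweezers and rest below 0.2 N); the arm keeps its last pose, push and grip.
It fails at once if the tweezers' points come together (gap under 4 mm, angle over 0.173) (value of joint squeeze above 0.173 rad).
It fails at once if the piggy bank, trophy or marker is moved more than 15 mm or tipped (distance of any of piggy, trophy, marker from where it was at the start of the episode above 0.015 m or angle between any of piggy, trophy's own z axis and vertical above 0.3 rad).
It fails at once if a tag stand is struck or pressed with more than 3 N (contact force between anything else and blue_stand above 3 N or contact force between anything else and red_stand above 3 N).
It also fails if it takes over 45 s, if anything falls off the work surface, if the arm or the gripper's body presses on something with over 40 N, if the wrist force passes 120 N, or if a joint passes its speed limit or range.

### The arm

A 6-joint arm with a two-finger parallel gripper is mounted at the origin on the work surface. World frame = base frame: x ahead of the robot, y to its left, z up, the work surface at z = 0. Lengths are in m, angles in rad, forces in N, time in s.
With the tool pointing down it reaches from about 0.35 to 0.975 m from the base axis. Payload 4.9 kg.
Tool frame: the origin (TCP) lies at the very end of the fingers, on their centre line; the grasp point (between the pads) lies 19 mm behind it; z points along the fingers, y is the line along which they close (so a half turn about z gives the same grasp; the last joint's range is limited). The gripper opens to 85 mm and grips with 20 to 120 N. Pads are 22 mm wide; open, the fingers measure 114 mm over their backs; the gripper's body (76 mm by 85 mm) begins 54 mm behind the grasp point. The pads swing forward as they close: fully open they stand 13 mm farther back than shut.
Start: joints at [1.182, 0.053, 1.613, -0, 1.476, -0.119], TCP at [0.167, 0.602, 0.231] pointing down, gripper open.
Joint ranges: [-3.01, 3.01], [-1.01, 2.22], [0.06, 2.58], [-1.02, 4.17], [0.09, 2.62], [-3.14, 3.14]. Speed limits (rad/s): [2.57, 2.57, 3.14, 3.14, 3.14, 3.14].

### API

Orientations are given as a rotation vector (axis times angle).
In Python, from station import * gives the robot as it stands.
- The arm moves only by the shell command python3 -m crank 'ROWS' [OPENING] [FORCE]. ROWS is JSON, a list of rows, each an object with "offset": the shift along the tool's x, y, z in m, a list of three; "twist": the turn, a rotation vector about the tool's x, y, z in degrees, a list of three. In form: [{"offset": [x, y, z], "twist": [rx, ry, rz]}, ...]. A call has 1 to 20 rows; each row is the pose to reach, as a shift and turn from the pose commanded when the call began, along the tool's axes at that moment; what a row does not reach only later rows make up. A row lasts 1/8 s, in which the tool goes at most 62.5 mm and 10.7 degrees, less where a joint would pass 70% of its speed; a pose out of reach is approached as far as the arm can. A call with a gripper value outside its range is refused whole. OPENING is the opening, from 0 (shut) to 1 (fully open), set as the call begins (- or left out, the last holds). The fingers move at their own pace and stop on an object; FORCE is the grip in N (left out, the last holds). Time passes only in rows, so rows that repeat a pose let the fingers close. It gives the time, the measured TCP pose, the force, the opening and the grip force at its end, in the units of the state.
- get_obs(): the state, without advancing time (a new reading comes with each control period).
- get_image(name): name is "side" or "top"; returns the picture (480x640x3 uint8, red, green, blue); there is no depth.
- get_calibration(name): a dict with "intrinsics" (3x3 intrinsics, pixels), "k1" (the pictures are not rectified: a ray, as slopes to the right and down, at radius r is drawn at 1 + k1 r^2 times it, then the intrinsics apply), "world_from_camera" (4x4, takes a point from camera to world coordinates). Camera axes: x right, y up, looking along -z (the intrinsics and any distortion apply to the point x, -y, -z); pixel columns grow to the right and rows downward; lengths in m; the calibration is good to about 2 mm. A picture is of the moment at which its call begins. get_calibration takes no time and is no camera call.
- finish_job(): hands the job in; it is judged then, once.
Trained networks look in the newest picture that a camera, given by its name, has taken for a name from the list of things; names that differ only in an ending like _2 or _b are one class to them, and where a whole thing is asked for, a point or a joint stands for the part that bears it (a point fixed in the world has none). Each returns a list of dicts, best first, with "confidence" (0 to 1); they miss things now and then, are a little off and sometimes report something else, mostly with a low value. They report only what shows in the picture. A call takes as long as a camera call. They do not tell look-alikes from the thing itself.
- cut_out(query, camera): "region" (480x640 bool, what is visible of it) and "rect" ([centre column, centre row, width, height] in pixels, round what is visible of it).
The state is a dict: "t": time; "q": joint angles; "dq": joint speeds; "effort": joint torques, N m; "tool_pos": TCP position; "tool_rot": TCP orientation; "contact_force": force on the tool from outside, world axes, zero at the start; "wrist_torque": the same for the moment, N m; "opening": finger opening in m; "grip_force": force on a finger pad.
Only numpy, scipy, OpenCV 4.12 (cv2) and the standard library are available. Lean on these libraries where they do the work, as an engineer would, in place of code of your own. Each camera call takes 0.05 s, during which the arm holds its last target. There are 200 camera calls.

## Working session

There is one attempt and no reset: what is moved stays moved. The work goes in short steps, Python scripts to look and compute and a shell command to move; the robot and the scene stay as the last step left them, time stands still between calls to the robot, and variables do not carry over. Pictures are saved under pics/ and viewed, at most 10 in all, crops included, and the job is handed in when it is done.

```bash
mkdir -p pics; ls; python3 - <<'E'
from station import *
import cv2,numpy as np
for n in("top","side"):
    cv2.imwrite(f"pics/{n}0.png",get_image(n)[:,:,::-1])
    c=get_calibration(n);print(n,np.round(c["intrinsics"],1).tolist(),c["k1"],np.round(c["world_from_camera"],3).tolist())
    for q in("tweezers","mark","blue_stand","blue_tag","red_stand","piggy","trophy","marker","rest"):
        try:print(q,[(np.round(r["rect"]).tolist(),round(r["confidence"],2)) for r in cut_out(q,n)[:3]])
        except Exception as e:print(q,e)
o=get_obs();print(o)
E
```

```text
pics
top [[496.4, 0.0, 318.7], [0.0, 496.4, 239.2], [0.0, 0.0, 1.0]] 0.046356640638208595 [[-0.021, 0.993, -0.117, 0.394], [-1.0, -0.021, -0.005, -0.007], [-0.008, 0.117, 0.993, 0.952], [0.0, 0.0, 0.0, 1.0]]
tweezers [([447.0, 367.0, 41.0, 90.0], 0.91), ([442.0, 250.0, 47.0, 81.0], 0.68)]
mark [([444.0, 250.0, 45.0, 86.0], 0.87), ([444.0, 366.0, 46.0, 81.0], 0.69)]
blue_stand [([284.0, 223.0, 30.0, 29.0], 0.82), ([325.0, 113.0, 30.0, 43.0], 0.18)]
blue_tag [([285.0, 226.0, 32.0, 29.0], 0.65), ([221.0, 127.0, 32.0, 34.0], 0.51)]
red_stand [([201.0, 214.0, 34.0, 35.0], 0.6)]
piggy [([221.0, 129.0, 35.0, 35.0], 0.69)]
trophy [([326.0, 114.0, 29.0, 42.0], 0.69)]
marker [([344.0, 273.0, 14.0, 56.0], 0.84)]
rest [([443.0, 255.0, 66.0, 92.0], 0.94), ([442.0, 249.0, 48.0, 86.0], 0.66)]
side [[608.5, 0.0, 322.9], [0.0, 608.5, 239.5], [0.0, 0.0, 1.0]] -0.03866220173111658 [[0.988, 0.102, -0.116, 0.367], [-0.154, 0.645, -0.748, -0.975], [-0.001, 0.757, 0.653, 0.875], [0.0, 0.0, 0.0, 1.0]]
tweezers [([321.0, 317.0, 86.0, 41.0], 0.74), ([204.0, 342.0, 87.0, 24.0], 0.55)]
mark [([206.0, 342.0, 92.
[... 573 characters left out ...]
, 0.48)]
{'t': 1.0, 'q': array([ 1.18197843e+00,  5.26790322e-02,  1.61286996e+00, -5.71246666e-07,
        1.47600278e+00, -1.19008388e-01]), 'dq': array([-7.45119338e-05,  1.53100899e-03, -1.92188135e-04, -2.76919940e-04,
       -1.07768998e-03,  5.39504720e-04]), 'effort': array([ 2.23699681e-04, -3.93678939e+01, -3.70479870e+01, -1.12521798e-04,
        3.33477374e-04, -4.66553729e-06]), 'tool_pos': array([0.16659471, 0.60238114, 0.23133455]), 'tool_rot': array([4.22529891e-01, 3.11303789e+00, 6.19255041e-05]), 'contact_force': array([ 0.02499232, -0.33903142,  0.10763945]), 'wrist_torque': array([-0.00956676,  0.0086257 , -0.04533755]), 'grip_force': 0.0, 'opening': 0.08515155715332526}
```

View pics/top0.png

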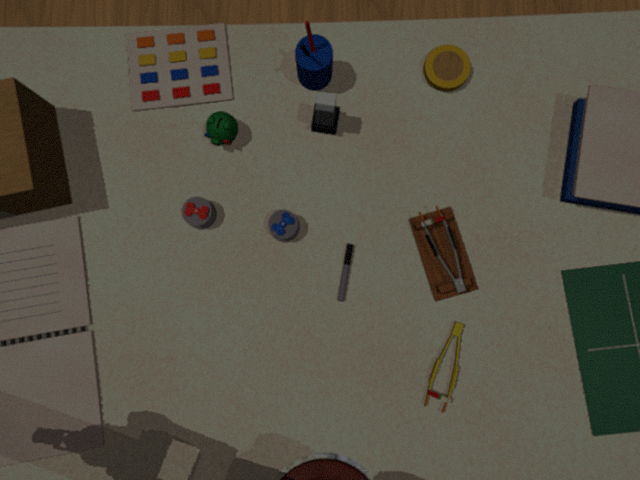

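View pics/side0.png

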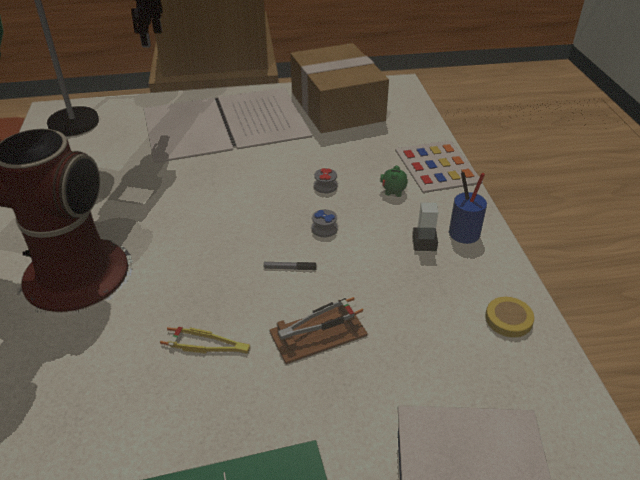

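The top view shows the real tweezers on the rest at about (443,250), with points up (+x). The blue stand is at (284,224), the red one at (199,212) and the marker at (346,272). The yellow look-alike is at (445,367). Next I'll zoom in on the tweezers.

```bash
cat > h.py <<'E'
from station import *
import cv2,numpy as np
def ray(n,uv):
    c=get_calibration(n);K=np.array(c["intrinsics"]);T=np.array(c["world_from_camera"]);k=c["k1"]
    d=cv2.undistortPoints(np.array([[uv]],float),K,np.array([k,0,0,0,0.]))[0,0]
    return T[:3,3],T[:3,:3]@np.array([d[0],-d[1],-1])
def at(n,uv,z):
    o,d=ray(n,uv);return o+d*(z-o[2])/d[2]
def pix(n,p):
    c=get_calibration(n);T=np.linalg.inv(np.array(c["world_from_camera"]));q=T[:3,:3]@p+T[:3,3]
    a=np.array([q[0],-q[1]])/-q[2];a=a*(1+c["k1"]*(a@a));K=np.array(c["intrinsics"]);return K[:2,:2]@a+K[:2,2]
def tri(a,b):
    (o1,d1),(o2,d2)=ray("top",a),ray("side",b)
    s=np.linalg.lstsq(np.c_[d1,-d2],o2-o1,rcond=None)[0];p,q=o1+s[0]*d1,o2+s[1]*d2
    return (p+q)/2,np.linalg.norm(p-q)
E
python3 - <<'E'
from h import *
a=cv2.imread("pics/top0.png")[200:305,400:485];b=cv2.imread("pics/side0.png")[290:365,262:375]
a=cv2.resize(a,None,fx=5,fy=5,interpolation=2);b=cv2.resize(b,None,fx=3,fy=3,interpolation=2)
o=np.zeros((525,425+339,3),np.uint8);o[:,:425]=a;o[:225,425:]=b
t=cv2.imread("pics/top0.png")[200:250,260:310];o[230:480,425:675]=cv2.resize(t,None,fx=5,fy=5,interpolation=2)
cv2.imwrite("pics/z0.png",np.clip(o*1.7,0,255).astype(np.uint8))
def blob(n,f,box):
    im=cv2.imread(f"pics/{n}0.png")[:,:,::-1].astype(int);x0,y0,x1,y1=box;m=f(im[y0:y1,x0:x1]);y,x=np.nonzero(m);return np.array([x.mean()+x0,y.mean()+y0]),len(x)
blue=lambda i:(i[...,2]>i[...,0]*1.5)&(i[...,2]>60)
u,nu=blob("top",blue,(262,205,306,245));v,nv=blob("side",blue,(308,208,342,238))
print("tag",u,nu,v,nv,at("top",u,.038),at("side",v,.038),tri(u,v))
r=max(cut_out("rest","top"),key=lambda r:r["confidence"])["region"].astype(np.uint8)
print(cv2.minAreaRect(cv2.findNonZero(r)))
for n in("trophy","piggy","marker","red_stand"):
    x=cut_out(n,"top")
    if x:print(n,at("top",x[0]["rect"][:2],.03))
E
```

```text
tag [282.19736842 223.30701754] 228 [324.11 215.38] 100 [0.53261298 0.06523123 0.038     ] [0.53117816 0.06362617 0.038     ] (array([0.53212603, 0.06535304, 0.03668671]), np.float64(0.001357525244204954))
((442.6263122558594, 253.5196075439453), (87.31822967529297, 46.516395568847656), 72.25532531738281)
trophy [ 0.74497113 -0.02031756  0.03      ]
piggy [0.71921388 0.17991738 0.03      ]
marker [ 0.43784965 -0.04690714  0.03      ]
red_stand [0.55532596 0.21783421 0.03      ]
```

View pics/z0.png

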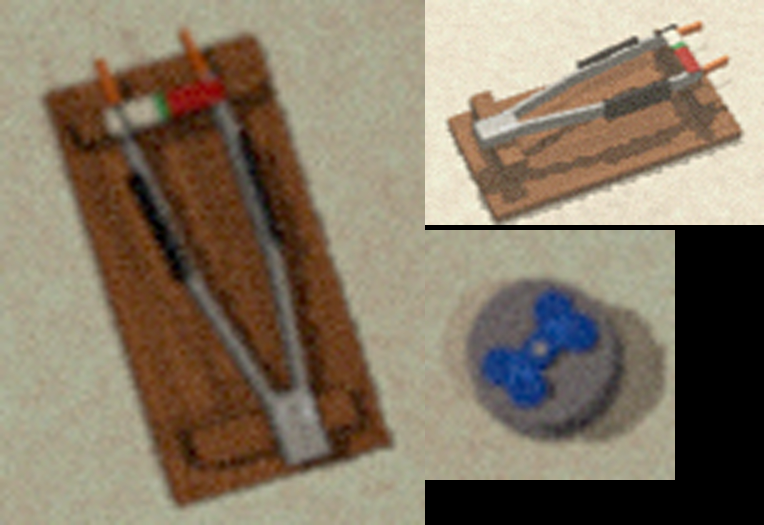

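The crop shows the fixed blade on the right and the swinging blade on the left. The tips are at about (437,206) and (420,212), the back end is at (461.5,291), and the tag hole is at (283,224).

```bash
python3 - <<'E'
from h import *
P=lambda c,z:at("top",(400+c[0]/5-.4,200+c[1]/5-.4),z)[:2]
tl,tr,br,bl=[P(c,.008) for c in((45,93),(262,35),(392,443),(178,503))]
for a,b in((bl,tl),(br,tr)):
    d=tl*0+b-a;print("rest edge len,yaw",np.linalg.norm(d),np.degrees(np.arctan2(d[1],d[0])))
d=(tl-tr);print("end",np.linalg.norm(d),np.degrees(np.arctan2(-d[0],d[1])))
S=P((101,60),.035);F=P((186,32),.035);B=P((308,457),.04)
fp=P((262,190),.038);sp=P((157,226),.04)
print("tips",S,F,"gap",np.linalg.norm(S-F),"back",B,"fp",fp,"sp",sp,"rest c",(tl+tr+br+bl)/4)
# fit tweezers pose: (x,y,yaw)
from scipy.optimize import least_squares
M=np.array([[65,27.],[65,-8],[-99,0],[0,-14.5],[0,24.5]])/1e3;W=np.array([S,F,B,fp,sp])
def f(p):
    c,s=np.cos(p[2]),np.sin(p[2]);return (M@np.array([[c,s],[-s,c]])+p[:2]-W).ravel()
r=least_squares(f,[.4,-.2,.2]);print("fit",r.x,np.degrees(r.x[2]),np.round(r.fun*1e3,1).tolist())
print("tag",at("top",(283.0,223.6),.038))
# side view check
def sd(c,z):return at("side",(262+(c[0]-425)/3-.3,290+c[1]/3-.3),z)[:2]
print("side tips S,F",sd((702,27),.035),sd((727,63),.035))
R=cv2.Rodrigues(np.array(get_obs()["tool_rot"]))[0];print(R.round(3).tolist())
E
```

```text
rest edge len,yaw 0.16271515081589497 15.364986276155264
rest edge len,yaw 0.16167506073203805 14.423215529811541
end 0.08625032093856426 13.831003283628673
tips [ 0.5494868  -0.19172309] [ 0.5593373 -0.2237131] gap 0.033472272802228135 back [ 0.40086734 -0.25887989] fp [ 0.49904035 -0.24802403] sp [ 0.4863076  -0.20848974] rest c [ 0.47367243 -0.23794937]
fit [ 0.49455289 -0.23339322  0.26631647] 15.258809870983004 [0.7, 1.5, 0.0, -0.3, -1.8, -0.6, -0.7, 0.6, 1.8, -1.3]
tag [0.53202958 0.06374396 0.038     ]
side tips S,F [ 0.54836686 -0.19228456] [ 0.55778231 -0.22490579]
[[-0.964, 0.267, -0.0], [0.267, 0.964, -0.0], [-0.0, -0.0, -1.0]]
```

```bash
python3 -m crank '[{"offset":[-0.455,-0.395,0],"twist":[0,0,-15]},{"offset":[-0.455,-0.395,0],"twist":[0,0,-15]},{"offset":[-0.455,-0.395,0],"twist":[0,0,-15]},{"offset":[-0.455,-0.395,0],"twist":[0,0,-15]},{"offset":[-0.455,-0.395,0],"twist":[0,0,-15]},{"offset":[-0.455,-0.395,0],"twist":[0,0,-15]},{"offset":[-0.455,-0.395,0],"twist":[0,0,-15]},{"offset":[-0.455,-0.395,0],"twist":[0,0,-15]},{"offset":[-0.455,-0.395,0],"twist":[0,0,-15]},{"offset":[-0.5367,-0.7139,0.05],"twist":[0,0,-30.5]},{"offset":[-0.5367,-0.7139,0.05],"twist":[0,0,-30.5]},{"offset":[-0.5367,-0.7139,0.05],"twist":[0,0,-30.5]},{"offset":[-0.5367,-0.7139,0.05],"twist":[0,0,-30.5]},{"offset":[-0.5367,-0.7139,0.05],"twist":[0,0,-30.5]},{"offset":[-0.5367,-0.7139,0.05],"twist":[0,0,-30.5]},{"offset":[-0.5367,-0.7139,0.05],"twist":[0,0,-30.5]},{"offset":[-0.5367,-0.7139,0.05],"twist":[0,0,-30.5]},{"offset":[-0.5367,-0.7139,0.05],"twist":[0,0,-30.5]}]' 1 20
python3 -c "
from h import *
print(cv2.Rodrigues(np.array(get_obs()['tool_rot']))[0].round(3).tolist())"
```

```text
t: 3.5
tool_pos: [0.4938, -0.2276, 0.1816]
tool_rot: [-0.414, 3.114, -0.0]
contact_force: [0.1, 0.6, 0.1]
opening: 0.0852
grip_force: 0.0
[[-0.965, -0.261, 0.0], [-0.261, 0.965, -0.0], [-0.0, -0.0, -1.0]]
```

```bash
python3 -m crank '[{"offset":[0,0,0.05],"twist":[0,0,0]},{"offset":[0,0,0.09],"twist":[0,0,0]},{"offset":[0,0,0.12],"twist":[0,0,0]},{"offset":[0,0,0.145],"twist":[0,0,0]},{"offset":[0,0,0.165],"twist":[0,0,0]},{"offset":[0,0,0.165],"twist":[0,0,0]},{"offset":[0,0,0.165],"twist":[0,0,0]}]' 0.65
python3 - <<'E'
from h import *
t=get_image("top");s=get_image("side")
o=np.zeros((525,764,3),np.uint8);o[:,:425]=cv2.resize(t[200:305,400:485],None,fx=5,fy=5);o[:300,425:]=cv2.resize(s[265:365,262:375],None,fx=3,fy=3)
cv2.imwrite("pics/z1.png",np.clip(o[:,:,::-1]*1.7,0,255).astype(np.uint8));print(get_obs()["opening"])
E
```

```text
t: 4.38
tool_pos: [0.4945, -0.2289, 0.0174]
tool_rot: [-0.412, 3.113, -0.002]
contact_force: [0.2, -0.0, 0.5]
opening: 0.0558
grip_force: 0.0
0.05526047094501774
```

View pics/z1.png

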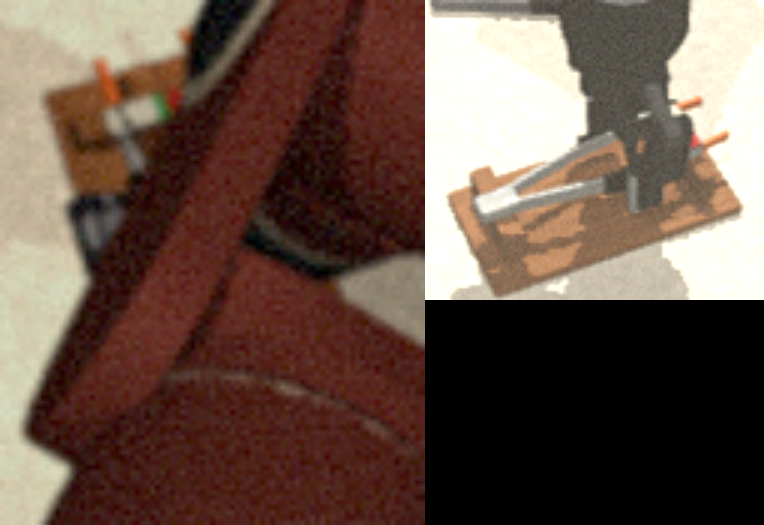

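The fingers straddle both pads and nothing has been disturbed. The points are still at their original pixels, so I'll close lightly to about 38.5 mm.

```bash
python3 -m crank '[{"offset":[0,0,0],"twist":[0,0,0]},{"offset":[0,0,0],"twist":[0,0,0]},{"offset":[0,0,0],"twist":[0,0,0]},{"offset":[0,0,0],"twist":[0,0,0]}]' 0.5 20; python3 -m crank '[{"offset":[0,0,0],"twist":[0,0,0]},{"offset":[0,0,0],"twist":[0,0,0]},{"offset":[0,0,0],"twist":[0,0,0]},{"offset":[0,0,0],"twist":[0,0,0]}]' 0.45 20
```

```text
t: 4.97
tool_pos: [0.4944, -0.2293, 0.0176]
tool_rot: [-0.411, 3.113, -0.002]
contact_force: [-0.5, -0.2, 6.4]
opening: 0.0429
grip_force: 7.0
t: 5.48
tool_pos: [0.4949, -0.2297, 0.0181]
tool_rot: [-0.411, 3.112, -0.003]
contact_force: [0.3, -0.2, 7.4]
opening: 0.0387
grip_force: 11.4
```

```bash
python3 -m crank '[{"offset":[0,0,-0.003],"twist":[0,0,0]},{"offset":[0,0,-0.01],"twist":[0,0,0]},{"offset":[0,0,-0.022],"twist":[0,0,0]},{"offset":[0,0,-0.037],"twist":[0,0,0]},{"offset":[0,0,-0.052],"twist":[0,0,0]},{"offset":[0,0,-0.067],"twist":[0,0,0]},{"offset":[0,0,-0.078],"twist":[0,0,0]},{"offset":[0,0,-0.085],"twist":[0,0,0]},{"offset":[0,0,-0.085],"twist":[0,0,0]},{"offset":[0,0,-0.085],"twist":[0,0,0]},{"offset":[0,0,-0.085],"twist":[0,0,0]}]'
python3 - <<'E'
from h import *
t=get_image("top");s=get_image("side")
o=np.zeros((525,764,3),np.uint8);o[:,:425]=cv2.resize(t[180:285,390:475],None,fx=5,fy=5);o[:405,425:]=cv2.resize(s[225:360,262:375],None,fx=3,fy=3)
cv2.imwrite("pics/z2.png",np.clip(o[:,:,::-1]*1.7,0,255).astype(np.uint8))
E
```

```text
t: 6.85
tool_pos: [0.4932, -0.2285, 0.1006]
tool_rot: [0.411, -3.114, -0.001]
contact_force: [0.0, 0.3, -0.1]
opening: 0.0385
grip_force: 8.9
```

View pics/z2.png

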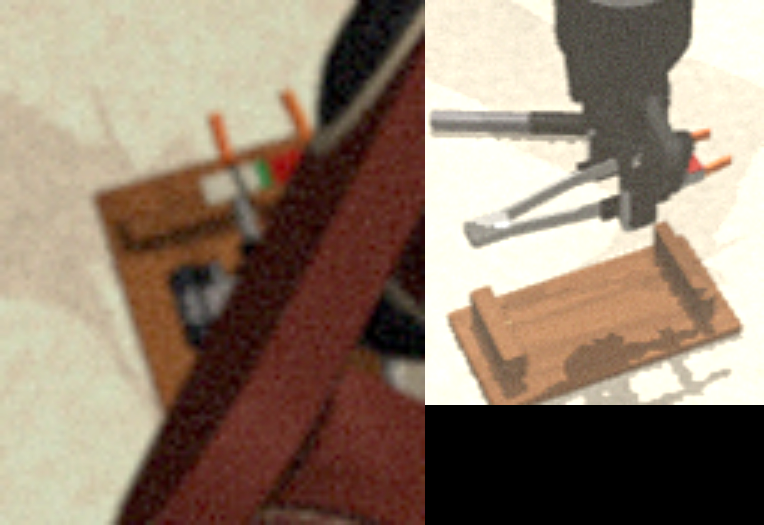

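```bash
python3 - <<'E'
from h import *
F=tri((390+287/5-.4,180+92/5-.4),(262+(731-425)/3-.3,225+158/3-.3));S=tri((390+214/5-.4,180+115/5-.4),(262+(709-425)/3-.3,225+131/3-.3))
print(F,S)
m=(F[0]+S[0])/2;print("gap",np.linalg.norm(F[0]-S[0]))
T=get_obs();R=cv2.Rodrigues(np.array(T["tool_rot"]))[0]
print("tips rel tool",R.T@(F[0]-T["tool_pos"]),R.T@(S[0]-T["tool_pos"]))
B=(262+(474-425)/3-.3,225+232/3-.3)
# expected back end for level / pitched
x=-R[:,0];z=np.array([0,0,1.])
O=np.array(T["tool_pos"])+[0,0,.018]-.003*R[:,1]
for p in(-.1,0,.1,.2):
    e=x*np.cos(p)-z*np.sin(p) # p>0: points down
    print(p,"back pix",pix("side",O-.099*e),"obs",B,"Ftip",pix("side",O+.065*e-.008*R[:,1]),(262+(731-425)/3-.3,225+158/3-.3))
E
```

```text
(array([ 0.55744118, -0.22175107,  0.11874195]), np.float64(0.0003192899122728745)) (array([ 0.54963494, -0.19677065,  0.11862097]), np.float64(0.001291731360698772))
gap 0.026171998928542745
tips rel tool [-0.06372674 -0.01006522 -0.01806846] [-0.06267096  0.01608509 -0.01792583]
-0.1 back pix [277.01740923 305.76445843] obs (278.0333333333333, 302.0333333333333) Ftip [364.65255343 274.92846231] (363.7, 277.3666666666667)
0 back pix [276.45098276 301.87164369] obs (278.0333333333333, 302.0333333333333) Ftip [364.65463902 277.50438577] (363.7, 277.3666666666667)
0.1 back pix [276.42550926 297.75639206] obs (278.0333333333333, 302.0333333333333) Ftip [364.3312084  280.16368217] (363.7, 277.3666666666667)
0.2 back pix [276.95135062 293.46002541] obs (278.0333333333333, 302.0333333333333) Ftip [363.68899377 282.88058335] (363.7, 277.3666666666667)
```

Lifted level with a gap of about 26 mm. Next I'll carry it over the tag.

```bash
python3 -m crank '[{"offset":[-0.002,0.01,0],"twist":[0,0,0]},{"offset":[-0.006,0.03,0],"twist":[0,0,0]},{"offset":[-0.011,0.06,0],"twist":[0,0,0]},{"offset":[-0.017,0.095,0],"twist":[0,0,0]},{"offset":[-0.024,0.13,0],"twist":[0,0,0]},{"offset":[-0.03,0.165,0],"twist":[0,0,0]},{"offset":[-0.037,0.2,0],"twist":[0,0,0]},{"offset":[-0.042,0.23,0],"twist":[0,0,0]},{"offset":[-0.047,0.255,0.003],"twist":[0,0,0]},{"offset":[-0.05,0.268,0.01],"twist":[0,0,0]},{"offset":[-0.05,0.272,0.02],"twist":[0,0,0]},{"offset":[-0.05,0.272,0.027],"twist":[0,0,0]},{"offset":[-0.05,0.272,0.03],"twist":[0,0,0]},{"offset":[-0.05,0.272,0.03],"twist":[0,0,0]},{"offset":[-0.05,0.272,0.03],"twist":[0,0,0]},{"offset":[-0.05,0.272,0.03],"twist":[0,0,0]},{"offset":[-0.05,0.272,0.03],"twist":[0,0,0]}]'
python3 - <<'E'
from h import *
t=get_image("top");s=get_image("side")
o=np.zeros((525,764,3),np.uint8);o[:,:425]=cv2.resize(t[170:275,250:335],None,fx=5,fy=5);o[:420,425:]=cv2.resize(s[150:255,262:346],(339,420))
cv2.imwrite("pics/z3.png",np.clip(o[:,:,::-1]*1.7,0,255).astype(np.uint8))
E
```

```text
t: 9.07
tool_pos: [0.4715, 0.0468, 0.0716]
tool_rot: [-0.411, 3.114, -0.0]
contact_force: [-0.3, -0.3, -1.3]
opening: 0.0387
grip_force: 8.9
```

View pics/z3.png

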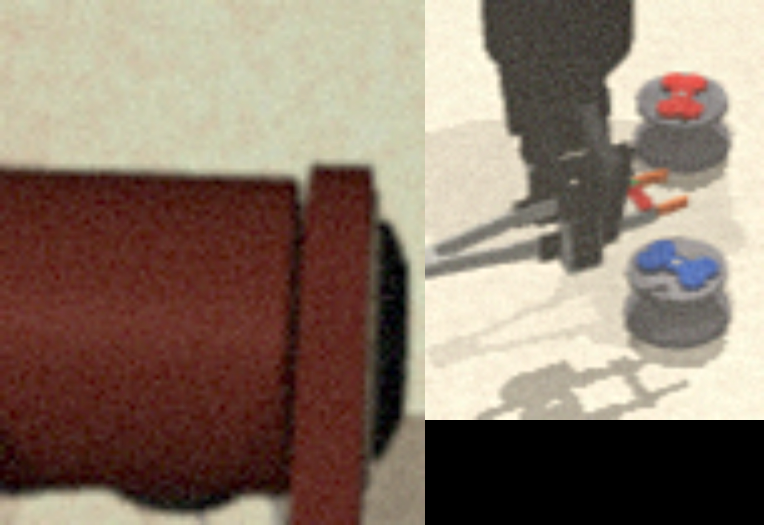

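The points are level over the blue stand and open; the side view puts them about 5 cm above the tag. Now I'll squeeze in steps.

```bash
python3 -m crank '[{"offset":[0,0,0],"twist":[0,0,0]},{"offset":[0,0,0],"twist":[0,0,0]},{"offset":[0,0,0],"twist":[0,0,0]},{"offset":[0,0,0],"twist":[0,0,0]},{"offset":[0,0,0],"twist":[0,0,0]},{"offset":[0,0,0],"twist":[0,0,0]}]' 0.395;  python3 -m crank '[{"offset":[0,0,0],"twist":[0,0,0]},{"offset":[0,0,0],"twist":[0,0,0]},{"offset":[0,0,0],"twist":[0,0,0]},{"offset":[0,0,0],"twist":[0,0,0]},{"offset":[0,0,0],"twist":[0,0,0]},{"offset":[0,0,0],"twist":[0,0,0]}]' 0.375
python3 - <<'E'
from h import *
s=get_image("side")
o=cv2.resize(s[180:215,300:345],None,fx=12,fy=12,interpolation=2)
cv2.imwrite("pics/z4.png",np.clip(o[:,:,::-1]*1.7,0,255).astype(np.uint8))
b=get_obs();R=cv2.Rodrigues(b["tool_rot"])[0];p=b["tool_pos"]
for y in(-.0065,.0065,-.0075,.0075):
    q=p+R@np.array([-.0637,y,-.018]);print(y,q,pix("side",q))
tp=p+R@np.array([-.0637,0,-.018]);print(tp, tp-at("top",(283,223.6),.038))
print([round(get_obs()["opening"],5),get_obs()["grip_force"]])
E
```

```text
t: 9.93
tool_pos: [0.4713, 0.0469, 0.0713]
tool_rot: [0.411, -3.115, 0.0]
contact_force: [0.4, 0.1, -0.7]
opening: 0.0339
grip_force: 11.6
t: 10.68
tool_pos: [0.4713, 0.0469, 0.0713]
tool_rot: [0.411, -3.115, -0.0]
contact_force: [0.1, -0.6, -0.6]
opening: 0.0323
grip_force: 12.6
-0.0065 [0.53450436 0.05714325 0.08932473] [326.12068676 198.36220869]
0.0065 [0.53113081 0.0696979  0.08932459] [323.65831594 195.05177414]
-0.0075 [0.53476386 0.05617751 0.08932474] [326.31151261 198.61876353]
0.0075 [0.53087131 0.07066364 0.08932458] [323.47030473 194.79901675]
[0.53281758 0.06342058 0.08932466] [ 0.000788   -0.00032338  0.05132466]
[0.03226, 12.637038566172123]
```

View pics/z4.png

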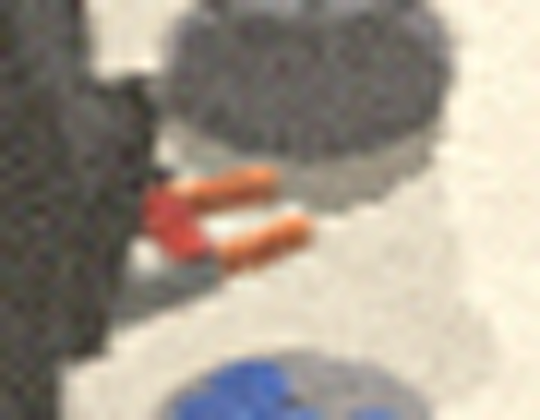

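The side view shows the points apart at (326,199) and (323,195), a gap of about 12–13 mm. The opening (32.3 mm) and spring force (12.6 N) agree. I'll nudge to 32.0 mm, settle and hand in.

```bash
python3 -m crank '[{"offset":[0,0,0],"twist":[0,0,0]},{"offset":[0,0,0],"twist":[0,0,0]},{"offset":[0,0,0],"twist":[0,0,0]},{"offset":[0,0,0],"twist":[0,0,0]},{"offset":[0,0,0],"twist":[0,0,0]},{"offset":[0,0,0],"twist":[0,0,0]},{"offset":[0,0,0],"twist":[0,0,0]},{"offset":[0,0,0],"twist":[0,0,0]}]' 0.372; python3 -c "
from station import *
print(get_obs()['opening'],finish_job())"
```

```text
t: 11.72
tool_pos: [0.4713, 0.0469, 0.0713]
tool_rot: [0.411, -3.115, 0.0]
contact_force: [0.3, -0.3, -0.7]
opening: 0.032
grip_force: 12.8
the job is handed in; nothing more can be done
0.03197470065482287 None
```

I handed the job in with the tweezers held level about 5 cm above the middle of the blue tag, the pads squeezed to 32.0 mm (a 12 mm gap at the points). The result of the judging was not shown.

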